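# Slide the funnel board out over the bottle and hold it level

### The job

Holding the wooden board by the upright post at its tail, slide it outward along its stand until the funnel's stem hangs over the middle of the open brown bottle's mouth. So far out the board would tip over the stand's edge, so keep it lying flat on the stand all the way and finish while still gripping the post, holding the board level and still over the bottle. Do not lift the board, and leave the bottle and the other things standing where they are.

Things in the scene. Friction and masses are not known exactly. Their poses are not given: they have to be found in the camera images.
- stand: Fixed low metal bridge stand, 300 long (its x) x 118 wide (its y), top surface 150 mm above the bench. Origin on the bench under its centre; its +x points outward, towards the bottle; z up. The outer edge of the top is at x = +150 mm. Two side rails, 8 mm high and 94 mm apart, run along x and guide the board between them; both ends are open.
- board: Loose plywood board, 340 (x) x 90 (y) x 12 mm thick, lying between the stand's rails (2 mm play each side), its x along the stand's. Origin: centre of its underside; +x is the funnel end. White funnel (72 mm across, rim 57 mm above the underside) at x = +130 mm, grip post at x = -145 mm. Mass 0.4 to 0.63 kg, balance point x = +18 mm. Stable at the start, but at the goal it tips unless the tail is held.
- grip_post (a point): Centre of the top face of the board's grip post: dark wood, 24 x 24 mm, 45 mm high above the board's upper face, sides parallel to the board's x and y. Axes as the board's. Sliding the board takes up to about 8 N; holding its tail down at the goal takes about 1 to 8 N.
- stem_tip (a point): Centre of the lower end of the funnel's stem (12 mm across, hanging 32 mm below the board's underside), 118 mm above the bench when the board lies flat. Axes as the board's.
- bottle: Loose wide-necked open brown glass bottle, 64 mm across and 105 mm high, 0.25 kg, standing on the bench beyond the stand's outer edge on the stand's centre line. Origin at the centre of its underside.
- bottle_mouth (a point): Centre of the bottle's mouth, 105 mm above the bench; opening about 34 mm wide. The stem passes 13 mm above it.
- wash_bottle: Bystander: capped white plastic bottle, 60 mm across, 150 mm high. Origin at the centre of its underside.
- mortar: Bystander: white ceramic bowl, 84 mm across, 50 mm high. Origin at the centre of its underside.
- spatula: Bystander: slim steel laboratory spatula, 185 mm long, 16 mm wide, 6 mm thick, lying on the bench along its x. Origin near its middle, on the underside.
Not all that is in view belongs to the job. Of the things like the bottle, leave any that is green or purple; of the rest the smaller one is meant.

How it is judged:
On the way:
1. the board, held by the fingers at its post and flat, has slid out until its balance point is past the stand's edge (x of stem_tip in the frame of stand above 0.27 m and contact force between the fingers and board above 0.5 N and distance between the grasp point and grip_post below 0.06 m and angle between board's own z axis and vertical below 0.05 rad), for 0.1 s.
At the end, for the whole second after the job is handed in: Stem centre within 10 mm horizontally of the mouth's centre; board resting on the stand (height within 6 mm, level within 0.04 rad), still, held by the fingers at the post (over 0.5 N, within 60 mm of the post's top), not touching the bottle; bottle upright within 10 mm of its start (horizontal distance between stem_tip and bottle_mouth below 0.01 m and angle between board's own z axis and vertical below 0.04 rad and z of board in the frame of stand between 0.144 and 0.156 m and linear speed of board below 0.01 m/s and contact force between the fingers and board above 0.5 N and distance between the grasp point and grip_post below 0.06 m and contact force between board and stand above 1 N and contact force between board and bottle below 0.1 N and angle between bottle's own z axis and vertical below 0.05 rad and distance of bottle from where it was at the start of the episode below 0.01 m); the arm keeps its last pose, push and grip.
It fails at once if the board tips or is tilted more than 0.12 rad (angle between board's own z axis and vertical above 0.12 rad).
It fails at once if the board is lifted more than 15 mm off the stand (z of board in the frame of stand above 0.165 m).
It fails at once if the bottle is shoved or tipped (distance of bottle from where it was at the start of the episode above 0.02 m or angle between bottle's own z axis and vertical above 0.2 rad).
It fails at once if a bystander is shifted by more than 30 mm (distance of any of wash_bottle, mortar, spatula from where it was at the start of the episode above 0.03 m).
It also fails if it takes over 32 s, if anything falls off the work surface, if the arm or the gripper's body presses on something with over 40 N, if the wrist force passes 120 N, or if a joint passes its speed limit or range.

### The arm

A 7-joint arm with a two-finger parallel gripper is mounted at the origin on the work surface. World frame = base frame: x ahead of the robot, y to its left, z up, the work surface at z = 0. Lengths are in m, angles in rad, forces in N, time in s.
With the tool pointing down it reaches from about 0.4 to 0.9 m from the base axis. Payload 5.6 kg.
Tool frame: the origin (TCP) lies midway between the tips of the shut fingers; the grasp point (between the pads) lies 19 mm behind it; y points along the fingers, z is the direction in which the jaws open and shut, and the axes are right-handed (so a half turn about y gives the same grasp; the last joint's range is limited). The gripper opens to 92 mm and grips with 3 to 60 N. Pads are 20 mm wide; open, the fingers measure 128 mm over their backs; the gripper's body (75 mm by 189 mm) begins 69 mm behind the grasp point.
Start: joints at [1.183, 0.468, -0.012, 1.603, 0.006, 1.071, -0.056], TCP at [0.22, -0.612, 0.177] pointing down, gripper open.
Joint ranges: [-2.53, 2.53], [-0.31, 2.02], [-1.57, 1.55], [0.28, 2.44], [-1.29, 4.43], [0.15, 1.84], [-2.92, 2.92]. Speed limits (rad/s): [2.57, 2.57, 3.14, 3.14, 3.14, 3.14, 3.14].

### API

Orientations are given as a 3x3 rotation matrix whose columns are the frame's x, y, z axes.
In Python, from station import env, effector, solver, viewer, workorder, search_frame, tip_of gives the robot as it stands. Calls block until the motion is done:
- env.reach(position, orientation): joint-space move of the TCP to a pose.
- env.movel(position, frame=None, rate=0.15): straight line of the TCP; frame=None keeps the orientation; rate is the mean speed in m/s.
- env.goto_joints(angles): joint-space move.
- effector.release() and effector.grasp(squeeze=None): open the fingers fully, or close them until they stop; squeeze is the grip in N (None keeps the last).
- env.pause(seconds).
- solver.inverse_kinematics(position, orientation): joint angles nearest the present ones, or None.
- env.sense(): the state.
- viewer.read_camera(name): name is "side" or "top"; returns (picture, depth): 384x512x3 uint8, red, green, blue; 384x512 float32, m along the optical axis (not along the pixel's ray), 0 where there is no reading.
- viewer.camera_info(name): a dict with "intrinsics" (3x3 intrinsics, pixels), "dist_coeffs" ([k1, k2, p1, p2, k3] as OpenCV has them; the pictures are not rectified), "eye" and "rotation" of the camera in the world. Camera axes: x right, y up, looking along -z (the intrinsics and any distortion apply to the point x, -y, -z); pixel columns grow to the right and rows downward; lengths in m; the calibration is good to about 2 mm. A picture is of the moment at which its call begins. camera_info takes no time and is no camera call.
A pose or a line that the arm cannot do raises env.PlanningError and nothing moves.
- workorder.finish_job(): hands the job in, once; it reports no verdict.
Trained networks look in the newest picture that a camera, given by its name, has taken for a name from the list of things; names that differ only in an ending like _2 or _b are one class to them, and where a whole thing is asked for, a point or a joint stands for the part that bears it (a point fixed in the world has none). Each returns a list of dicts, best first, with "score" (0 to 1); they miss things now and then, are a little off and sometimes report something else, mostly with a low value. They report only what shows in the picture. A call takes as long as a camera call. They do not tell look-alikes from the thing itself.
- search_frame(camera, name): "at" ([x, y, z] in m, in world coordinates, good to about 4 mm: the middle of the surface that is visible of it).
- tip_of(camera, name): "at" ([x, y, z] in m, in world coordinates, good to about 4 mm: a listed point, or the origin of a listed thing).
The state is a dict: "t": time; "joint_positions": joint angles; "joint_velocities": joint speeds; "tau": joint torques, N m; "ee_pos": TCP position; "tcp_rot": TCP orientation; "wrist_force": force on the tool from outside, world axes, zero at the start; "moment": the same for the moment, N m; "gripper_width": finger opening in m.
Only numpy, scipy, OpenCV 4.12 (cv2) and the standard library are available. Lean on these libraries where they do the work, as an engineer would, in place of code of your own. Each camera call takes 0.05 s, during which the arm holds its last target.

## Working session

There is one attempt and no reset: what is moved stays moved. The work goes in short steps, each a Python script; the robot and the scene stay as the last script left them, time stands still between calls to the robot, and variables do not carry over. Pictures are saved under pics/ and viewed, and the job is handed in when it is done.

```bash
ls; mkdir -p pics; cat > h.py <<'E'
import numpy as np, cv2
from station import env, effector, solver, viewer, workorder, search_frame, tip_of
def save(n,im): cv2.imwrite('pics/'+n, cv2.cvtColor(im,cv2.COLOR_RGB2BGR))
def px2w(name,u,v,d):
    c=viewer.camera_info(name); K=np.array(c['intrinsics']);D=np.array(c['dist_coeffs'])
    p=cv2.undistortPoints(np.array([[[u,v]]],float),K,D)[0,0]
    return np.array(c['eye'])+np.array(c['rotation'])@np.array([p[0]*d,-p[1]*d,-d])
def w2px(name,P):
    c=viewer.camera_info(name); K=np.array(c['intrinsics']);D=np.array(c['dist_coeffs'])
    q=(np.atleast_2d(P)-np.array(c['eye']))@np.array(c['rotation'])
    q=q*[1,-1,-1]
    return cv2.projectPoints(q,np.zeros(3),np.zeros(3),K,D)[0][:,0]
E
python3 - <<'E'
from h import *
np.set_printoptions(precision=4,suppress=True)
for n in ['side','top']:
    p,d=viewer.read_camera(n); save(n+'0.png',p); np.save(n+'0.npy',d)
    c=viewer.camera_info(n); print(n,c)
    for k in ['board','grip_post','stem_tip','bottle','bottle_mouth','stand']:
        print(k,[(np.round(r['at'],4).tolist(),round(r['score'],2)) for r in tip_of(n,k)[:4]])
print(env.sense())
E
```

```text
pics
side {'intrinsics': array([[359.1245,   0.    , 258.1705],
       [  0.    , 359.1245, 187.5802],
       [  0.    ,   0.    ,   1.    ]]), 'dist_coeffs': array([0.0306, 0.    , 0.    , 0.    , 0.    ]), 'eye': array([0.9453, 0.521 , 0.7047]), 'rotation': array([[-0.8935, -0.262 ,  0.3648],
       [ 0.4486, -0.5623,  0.6947],
       [ 0.0231,  0.7843,  0.6199]])}
board [([0.5473, 0.0124, 0.1531], 0.78), ([0.5881, -0.4473, -0.0013], 0.29)]
grip_post [([0.5139, 0.1498, 0.2092], 0.7)]
stem_tip [([0.5815, -0.1134, 0.1151], 0.7)]
bottle [([0.7023, -0.3701, 0.0032], 0.92), ([0.4332, -0.3518, 0.0015], 0.86), ([0.6228, -0.274, 0.0022], 0.63), ([0.7861, -0.2166, 0.0053], 0.56)]
bottle_mouth [([0.4399, -0.3547, 0.1494], 0.83), ([0.6213, -0.2696, 0.1074], 0.69), ([0.7855, -0.2185, 0.1469], 0.64), ([0.7097, -0.3678, 0.1025], 0.62)]
stand []
top {'intrinsics': array([[367.7308,   0.    , 255.8602],
       [  0.    , 367.7308, 188.4176],
       [  0.    ,   0.    ,   1.    ]]), 'dist_coeffs': array([0.0016, 0.    , 0.    , 0.    , 0.    ]), 'eye': array([ 0.5112, -0.1014,  0.9524]), 'rotation'
[... 407 characters left out ...]
[0.7849, -0.2171, 0.1461], 0.82), ([0.6247, -0.2676, 0.1072], 0.72), ([0.707, -0.3693, 0.1054], 0.61)]
stand []
{'t': 0.7, 'joint_positions': array([ 1.183 ,  0.4675, -0.0116,  1.6027,  0.006 ,  1.0714, -0.0563]), 'joint_velocities': array([ 0.0005, -0.0003,  0.0009,  0.0003,  0.0005, -0.0018, -0.0004]), 'tau': array([  0.0001, -52.0266,  -0.0123, -24.4013,  -0.0567,   0.0114,
        -0.    ]), 'ee_pos': array([ 0.2196, -0.6118,  0.1773]), 'tcp_rot': array([[-0.9412, -0.    ,  0.3379],
       [-0.3379,  0.    , -0.9412],
       [ 0.    , -1.    , -0.    ]]), 'wrist_force': array([-0.231 ,  0.1808,  0.0929]), 'moment': array([ 0.027 , -0.0131, -0.0533]), 'gripper_width': 0.09158627925694815}
```

View pics/side0.png

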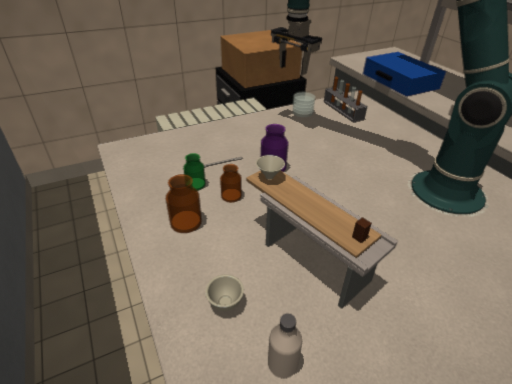

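View pics/top0.png

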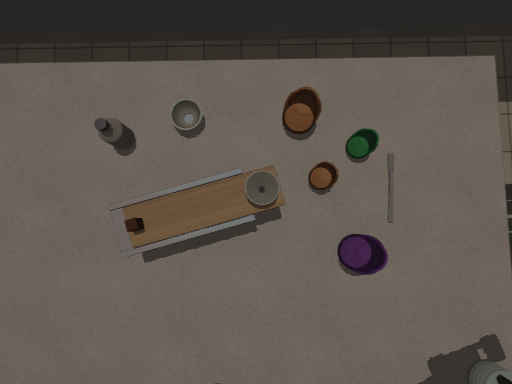

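Candidates for the bottle are large brown at top (302,110), small brown at top (322,177), green at (361,145) and purple at (362,254). Green and purple are excluded, and the small brown one also lies on the board's axis, so that is my choice. I'll check it in a crop with a model overlay.

```bash
cat >> h.py <<'E'
def circ(c,r,z,n=60):
    a=np.linspace(0,2*np.pi,n); return np.c_[c[0]+r*np.cos(a),c[1]+r*np.sin(a),np.full(n,z)]
def rect(o,ux,x0,x1,y0,y1,z):
    uy=np.array([-ux[1],ux[0]]); return np.array([[*(o+x*ux+y*uy),z] for x,y in [(x0,y0),(x1,y0),(x1,y1),(x0,y1),(x0,y0)]])
def over(name,im,x0,y0,w,h,s,curves,out):
    c=cv2.resize(im[y0:y0+h,x0:x0+w],None,fx=s,fy=s,interpolation=cv2.INTER_CUBIC)
    raw=c.copy()
    for P,col in curves:
        q=((w2px(name,P)+0.5-[x0,y0])*s).astype(np.int32); cv2.polylines(c,[q],False,col,1)
    save(out,c)
E
python3 - <<'E'
from h import *
np.set_printoptions(precision=4,suppress=True)
T=cv2.cvtColor(cv2.imread('pics/top0.png'),cv2.COLOR_BGR2RGB);S=cv2.cvtColor(cv2.imread('pics/side0.png'),cv2.COLOR_BGR2RGB)
post=np.array([.5137,.1507]);bt=np.array([.6232,-.2704])
ux=bt-post;ux/=np.linalg.norm(ux);print(ux,np.linalg.norm(bt-post))
o=post+.145*ux
cs=[(rect(o,ux,-.17,.17,-.045,.045,.162),(0,0,255)),(rect(o,ux,-.157,-.133,-.012,.012,.207),(255,255,0)),(circ(o+.13*ux,.036,.207),(0,255,255)),(circ(bt,.032,0),(255,0,255)),(circ(bt,.017,.105),(0,255,0)),(circ(o+.13*ux,.006,.118),(255,0,0))]
over('top',T,100,90,260,190,3,cs,'top0o.png')
over('side',S,140,120,260,190,3,cs,'side0o.png')
E
```

```text
[ 0.2517 -0.9678] 0.4351039645877752
```

View pics/top0o.png

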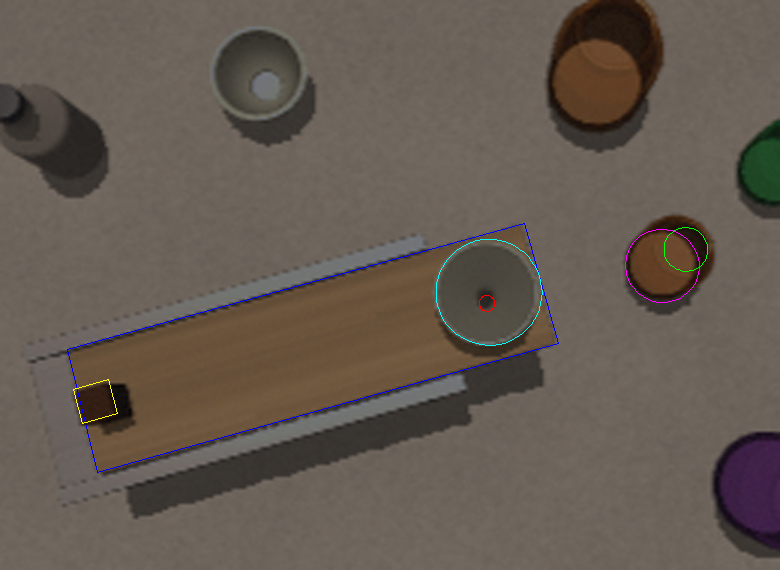

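View pics/side0o.png

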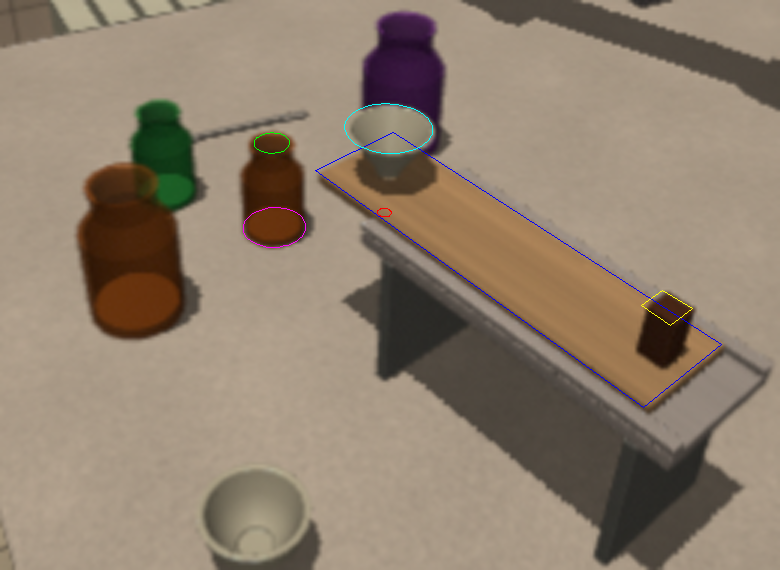

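```bash
cat >> h.py <<'E'
UX=np.array([.2517,-.9678,0]);UX/=np.linalg.norm(UX)
YD=np.array([0,0,-1.])
R1=np.c_[np.cross(YD,UX),YD,UX]; R2=np.c_[np.cross(YD,-UX),YD,-UX]
POST=np.array([.5137,.1507,0]);BT=np.array([.6232,-.2704,0])
def st(m=''):
    s=env.sense(); print(m,'t',round(s['t'],2),'p',np.round(s['ee_pos'],4),'F',np.round(s['wrist_force'],2),'M',np.round(s['moment'],2),'w',round(s['gripper_width'],4)); return s
E
python3 - <<'E'
from h import *
for R in (R1,R2):
    for z in (.33,.172):
      for p in (POST,BT-.275*UX):
        q=solver.inverse_kinematics(p+[0,0,z],R); print(None if q is None else np.round(q,2))
p=env.sense()['ee_pos']
env.movel([p[0],p[1],.33],rate=.3); st()
env.reach(POST+[0,0,.33],R1); st()
print(np.round(env.sense()['joint_positions'],2))
p,d=viewer.read_camera('side'); save('side1.png',p)
E
```

```text
[ 0.44  0.29 -0.96  1.64  0.24  1.34 -1.87]
[ 0.41  0.24 -0.56  1.61  0.13  1.33 -1.48]
[ 0.33  0.42 -0.85  1.85  0.36  1.04 -1.98]
[ 0.34  0.36 -0.48  1.82  0.19  1.01 -1.54]
[ 0.55  0.36 -1.14  1.63  0.33  1.37  1.19]
[ 0.68  0.32 -0.93  1.6   0.26  1.35  1.55]
[ 0.54  0.59 -1.19  1.84  0.6   1.14  0.96]
[ 0.66  0.49 -0.93  1.8   0.44  1.08  1.39]
 t 1.36 p [ 0.2196 -0.6115  0.33  ] F [-0.18  0.45  0.11] M [ 0.06 -0.03 -0.03] w 0.092
 t 4.23 p [0.5141 0.1498 0.3298] F [ 0.09 -0.34  0.23] M [ 0.04 -0.01  0.04] w 0.0918
[ 0.48  0.31 -1.02  1.64  0.27  1.35 -1.9 ]
```

View pics/side1.png

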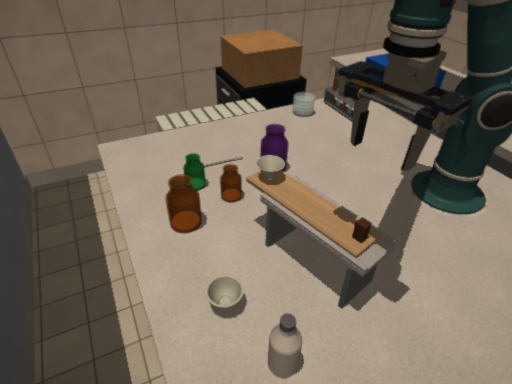

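The gripper hangs above the post (post at about (362,229)) with the scene undisturbed. Next I descend and grip.

```bash
python3 - <<'E'
from h import *
env.movel(POST+[0,0,.172],R1,rate=.15); st('down')
effector.grasp(30); st('grip')
for n in ['side','top']:
    p,d=viewer.read_camera(n); save(n+'2.png',p)
    over(n,p,*((220,100,200,150) if n=='side' else (80,120,200,150)),3,[(rect(POST[:2]+.145*UX[:2],UX[:2],-.17,.17,-.045,.045,.162),(0,0,255))],n+'2o.png')
E
```

```text
down t 5.48 p [0.5143 0.1511 0.1729] F [-0.32 -0.4   0.82] M [-0.02  0.04  0.04] w 0.0919
grip t 6.83 p [0.5137 0.1507 0.172 ] F [-0.55  0.63 -0.06] M [-0.02 -0.    0.03] w 0.0001
```

View pics/side2o.png

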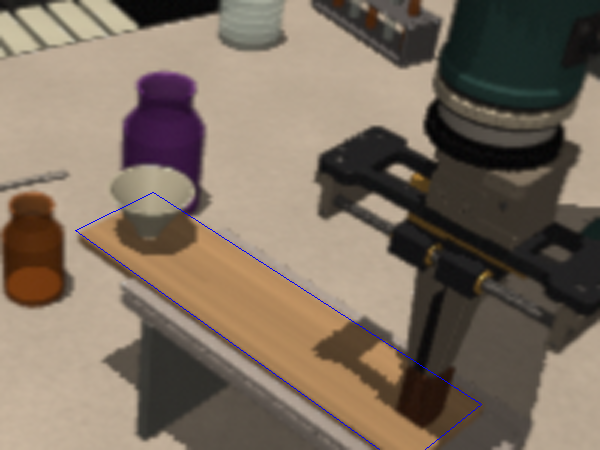

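View pics/top2o.png

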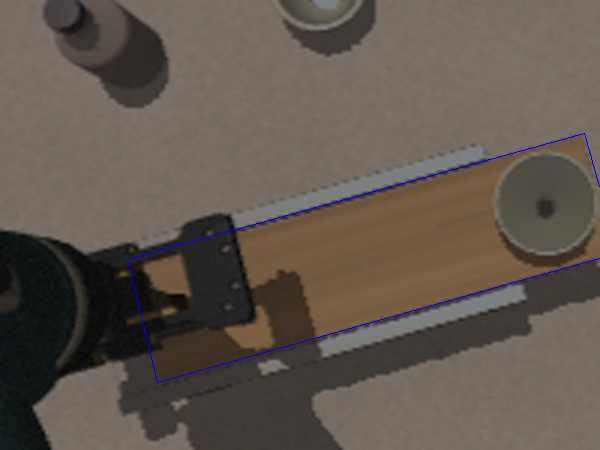

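The gripper reads 0.1 mm, so the fingers shut on nothing. In the side crop the fingers stand behind or above the post. I'll work out where they are before moving.

```bash
python3 - <<'E'
from h import *
s=env.sense();p=s['ee_pos'];print(p,s['tcp_rot'])
S=cv2.cvtColor(cv2.imread('pics/side2.png'),cv2.COLOR_BGR2RGB);T=cv2.cvtColor(cv2.imread('pics/top2.png'),cv2.COLOR_BGR2RGB)
o=POST[:2]+.145*UX[:2]; ux=UX[:2]
cs=[(rect(o,ux,-.157,-.133,-.012,.012,.207),(255,255,0)),(rect(o,ux,-.157,-.133,-.012,.012,.162),(255,255,0)),(np.array([p,p+[0,0,.1]]),(255,0,0)),(np.array([p-.02*UX,p+.02*UX]),(0,255,0))]
over('side',S,330,150,80,100,7,cs,'side2p.png')
for k in ['grip_post','stem_tip']:
    print(k,[(np.round(r['at'],4).tolist(),round(r['score'],2)) for r in tip_of('side',k)[:3]])
print([ (np.round(r['at'],4).tolist(),round(r['score'],2)) for r in tip_of('top','stem_tip')])
E
```

```text
[0.5136939  0.15068119 0.17198538] [[-9.67804282e-01 -2.31209587e-05  2.51703936e-01]
 [-2.51703935e-01 -2.99847508e-05 -9.67804282e-01]
 [ 2.99238427e-05 -9.99999999e-01  2.31997340e-05]]
grip_post [([0.5118, 0.1498, 0.2102], 0.95), ([0.6211, -0.2715, 0.1082], 0.49)]
stem_tip [([0.5814, -0.1126, 0.118], 0.57)]
[([0.6232, -0.2724, -0.003], 0.19)]
```

View pics/side2p.png

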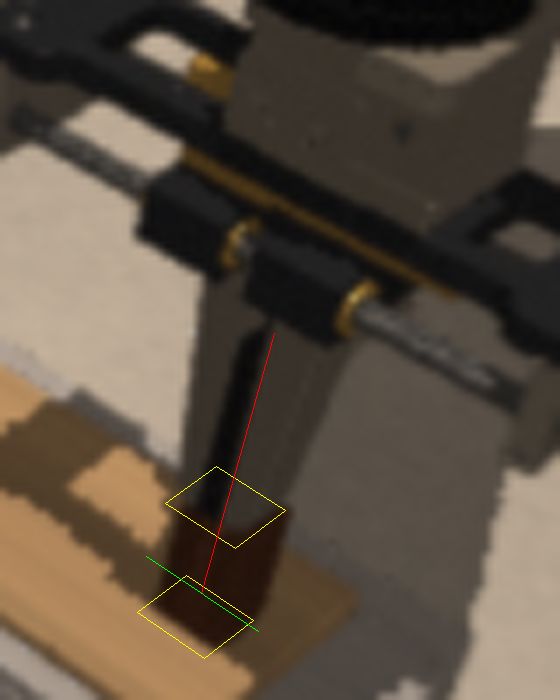

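```bash
python3 - <<'E'
from h import *
np.set_printoptions(precision=3,suppress=True)
im,d=viewer.read_camera('side'); np.save('side3.npy',d)
s=env.sense();p=s['ee_pos'];print(s['t'],s['gripper_width'])
uy=np.array([-UX[1],UX[0],0])
pts=[]
for v in range(175,250,3):
    row=[]
    for u in range(346,384,3):
        if d[v,u]>0:
            w=px2w('side',u,v,d[v,u])-[p[0],p[1],0]; row.append((int(round(w@UX*1000)),int(round(w@uy*1000)),int(round(w[2]*1000))))
    print(v,row)
E
```

```text
7.1333 0.0006183864299634052
175 [(42, 26, 313), (37, 23, 314), (28, 29, 321), (26, 23, 320), (21, 21, 322), (17, 18, 323), (11, 18, 326), (4, 21, 332), (-2, 22, 336), (-8, 23, 339), (-13, 22, 342), (-18, 22, 345), (-23, 21, 347)]
178 [(265, -348, -1), (35, 25, 309), (25, 32, 318), (19, 32, 321), (16, 28, 321), (12, 24, 322), (9, 19, 321), (4, 18, 323), (-4, 24, 331), (-9, 22, 333), (-15, 24, 337), (-19, 22, 339), (-24, 21, 341)]
181 [(253, -333, 0), (249, -343, -2), (24, 31, 311), (18, 32, 315), (13, 30, 317), (7, 31, 321), (4, 25, 320), (5, 14, 314), (4, 3, 310), (-8, 17, 324), (-16, 23, 331), (-21, 22, 333), (-26, 23, 337)]
184 [(244, -321, -1), (238, -330, -2), (22, 32, 306), (17, 31, 309), (11, 31, 312), (5, 32, 316), (3, 25, 314), (-5, 30, 321), (-8, 25, 321), (-12, 22, 321), (-15, 18, 321), (-20, 17, 324), (-28, 23, 331)]
187 [(232, -306, 2), (226, -312, 2), (221, -323, 0), (16, 30, 302), (9, 32, 307), (5, 29, 308), (4, 21, 305), (-7, 31, 316), (-13, 32, 320), (-17, 28, 321), (-21, 26, 322), (-24, 21, 322), (-27, 17, 321)]
190 [(224, -296, -1), (217, -301, 2), (210, -308, 2), 
[... 3355 characters left out ...]
, (-22, -22, 164), (-26, -29, 162), (-27, -42, 154), (-29, -49, 151)]
241 [(8, 28, 164), (5, 21, 162), (1, 16, 162), (-3, 12, 162), (-8, 9, 164), (-13, 8, 168), (-15, -3, 162), (-19, -6, 164), (-23, -12, 162), (-26, -19, 160), (-25, -35, 149), (-30, -39, 150), (-34, -43, 150)]
244 [(5, 32, 161), (0, 28, 162), (-4, 24, 162), (-8, 18, 161), (-13, 16, 164), (-16, 9, 162), (-20, 5, 162), (-23, -1, 162), (-26, -8, 159), (-27, -20, 152), (-30, -27, 149), (-34, -32, 149), (-39, -36, 150)]
247 [(-2, 40, 163), (-5, 35, 163), (-9, 31, 163), (-14, 28, 165), (-17, 20, 162), (-20, 15, 161), (-25, 13, 164), (-27, 2, 157), (-27, -10, 149), (-31, -15, 149), (-36, -19, 150), (-39, -24, 149), (-44, -28, 151)]
```

```bash
python3 - <<'E'
from h import *
S=cv2.cvtColor(cv2.imread('pics/side1.png'),cv2.COLOR_BGR2RGB)
p=np.array([.5141,.1498,.3298])
cs=[(np.array([p-.046*UX,p+.046*UX]),(0,255,0)),(np.array([p-.064*UX+[0,0,.019],p+.064*UX+[0,0,.019]]),(255,0,0)),(np.array([p-.064*UX+[0,0,.088],p+.064*UX+[0,0,.088]]),(255,255,0))]
over('side',S,310,50,180,135,4,cs,'side1p.png')
E
```

```text
(no output)
```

View pics/side1p.png

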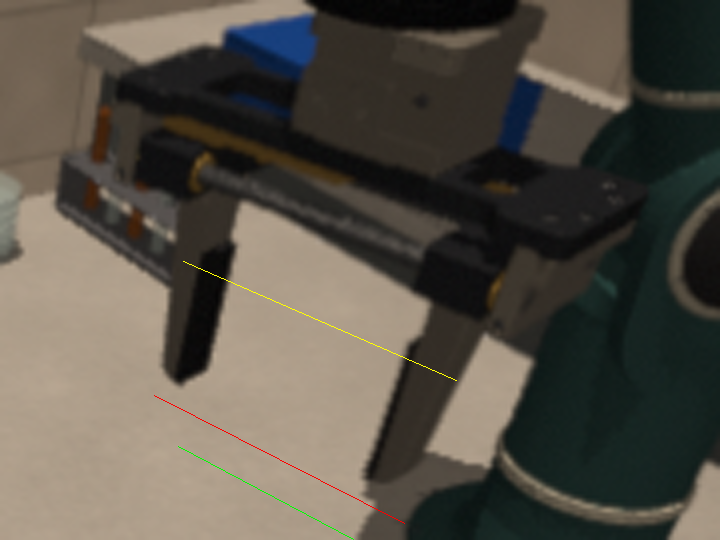

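In the open-gripper picture the real fingertips, at crop (182,380) and (370,478), sit about 35 mm further back along the tool axis than the reported TCP. Sideways they agree. So the fingers closed just above the post's top. I'll raise and measure that offset with depth.

```bash
python3 - <<'E'
from h import *
env.movel(POST+[0,0,.20],R1,rate=.2)
im,d=viewer.read_camera('side'); s=st(); p=s['ee_pos']
uy=np.array([-UX[1],UX[0],0])
uv=[(u,v) for v in range(170,250) for u in range(335,395) if d[v,u]>0]
W=np.array([px2w('side',u,v,d[v,u]) for u,v in uv])-[p[0],p[1],0]
x,y,z=W@UX,W@uy,W[:,2]
m=(abs(x)<.03)&(abs(y-.005)<.02)
for zz in np.arange(.16,.30,.004):
    k=m&(abs(z-zz)<.002)
    if k.sum(): print(round(zz,3),k.sum(),'x',np.round([x[k].min(),x[k].max()],3),'y',np.round([y[k].min(),np.median(y[k]),y[k].max()],3))
cs=[(np.array([p+[0,0,.035]-.012*UX+.01*uy,p+[0,0,.035]+.012*UX+.01*uy]),(0,255,0))]
over('side',im,330,150,80,100,7,cs,'side4p.png')
E
```

```text
t 7.47 p [0.5138 0.1506 0.2001] F [-0.38  0.26  0.55] M [-0.03  0.   -0.02] w 0.0004Traceback (most recent call last):
  File "<stdin>", line 6, in <module>
  File "h.py", line 5, in px2w
    c=viewer.camera_info(name); K=np.array(c['intrinsics']);D=np.array(c['dist_coeffs'])
ValueError: time passes only in moves, steps and waits
```

```bash
cat >> h.py <<'E'
_C={}
def cam(n):
    if n not in _C: _C[n]=viewer.camera_info(n)
    return _C[n]
def cloud(name,d,u0,u1,v0,v1):
    c=cam(name);K=np.array(c['intrinsics']);D=np.array(c['dist_coeffs'])
    V,U=np.mgrid[v0:v1,u0:u1];U=U.ravel();V=V.ravel();dd=d[V,U];k=dd>0;U,V,dd=U[k],V[k],dd[k]
    q=cv2.undistortPoints(np.c_[U,V].astype(float)[:,None],K,D)[:,0]
    return np.c_[U,V],np.array(c['eye'])+np.c_[q[:,0]*dd,-q[:,1]*dd,-dd]@np.array(c['rotation']).T
UY=np.array([-UX[1],UX[0],0])
E
python3 - <<'E'
from h import *
im,d=viewer.read_camera('side'); s=st(); p=s['ee_pos']
uv,W=cloud('side',d,335,395,170,250); W=W-[p[0],p[1],0]
x,y,z=W@UX,W@UY,W[:,2]
m=(abs(x)<.03)&(abs(y-.005)<.02)
for zz in np.arange(.16,.30,.004):
    k=m&(abs(z-zz)<.002)
    if k.sum(): print(round(zz,3),k.sum(),'x',np.round([x[k].min(),x[k].max()],3),'y',np.round([y[k].min(),np.median(y[k]),y[k].max()],3))
cs=[(np.array([p+[0,0,.035]-.012*UX+.01*UY,p+[0,0,.035]+.012*UX+.01*UY]),(0,255,0))]
over('side',im,330,150,80,100,7,cs,'side4p.png')
E
```

```text
t 7.53 p [0.5135 0.1504 0.1996] F [-0.05 -0.38  0.69] M [-0.    0.05 -0.01] w 0.0003
0.16 141 x [-0.027  0.03 ] y [-0.015  0.009  0.025]
0.164 153 x [-0.026  0.03 ] y [-0.015  0.01   0.025]
0.168 24 x [-0.014  0.009] y [-0.013  0.008  0.01 ]
0.172 21 x [-0.014  0.007] y [-0.01   0.008  0.01 ]
0.176 20 x [-0.015  0.008] y [-0.009  0.008  0.012]
0.18 25 x [-0.014  0.009] y [-0.011  0.008  0.01 ]
0.184 16 x [-0.014  0.007] y [-0.01   0.009  0.01 ]
0.188 26 x [-0.015  0.008] y [-0.013  0.009  0.011]
0.192 22 x [-0.014  0.008] y [-0.01   0.008  0.011]
0.196 21 x [-0.014  0.007] y [-0.013  0.008  0.01 ]
0.2 21 x [-0.015  0.008] y [-0.01   0.009  0.01 ]
0.204 46 x [-0.014  0.008] y [-0.015  0.006  0.01 ]
0.208 75 x [-0.014  0.009] y [-0.013 -0.001  0.009]
0.236 4 x [-0.002  0.005] y [0.009 0.009 0.01 ]
0.24 15 x [-0.009  0.011] y [0.008 0.009 0.011]
0.244 23 x [-0.013  0.011] y [-0.005  0.009  0.011]
0.248 29 x [-0.014  0.012] y [-0.007  0.009  0.012]
0.252 26 x [-0.014  0.013] y [-0.001  0.009  0.011]
0.256 27 x [-0.015  0.012] y [-0.007  0.009  0.011]
0.26 29 x [-0.014  0.013] y [-0.009  0.01   0.011]
0.264 27 x [-0.015  0.014] y [-0.008  0.009  0.01 ]
0.268 33 x [-0.016  0.014] y [-0.006  0.01   0.012]
0.272 29 x [-0.016  0.015] y [-0.008  0.009  0.012]
0.276 30 x [-0.016  0.014] y [-0.002  0.01   0.012]
0.28 40 x [-0.017  0.015] y [-0.007  0.01   0.012]
0.284 28 x [-0.017  0.015] y [-0.008  0.01   0.011]
0.288 38 x [-0.017  0.016] y [-0.01   0.01   0.012]
0.292 35 x [-0.018  0.015] y [-0.008  0.01   0.013]
0.296 35 x [-0.018  0.015] y [-0.008  0.01   0.011]
```

View pics/side4p.png

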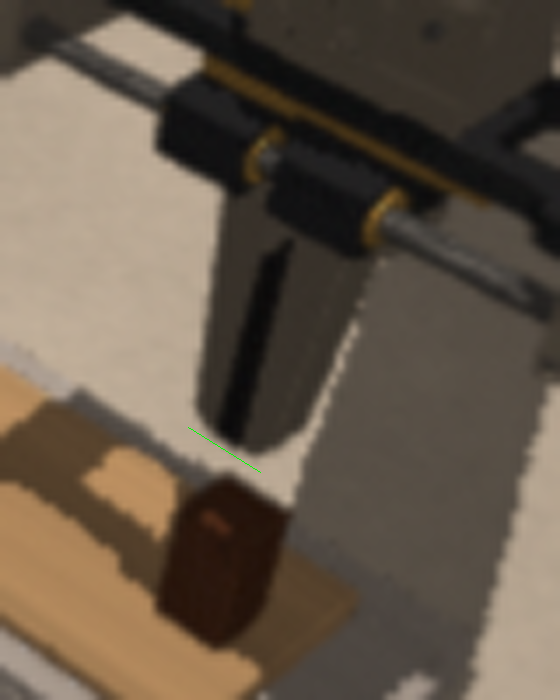

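The real tips are 36 mm above the reported TCP: the fingers' lower end is at z = 0.236 with the TCP at 0.200. The post's centre is about 3 mm off my value in x and y. I'll correct both, then regrip lower down.

```bash
cat >> h.py <<'E'
DZ=.036
POST=POST-.002*UX-.003*UY
E
python3 - <<'E'
from h import *
effector.release(); st('open')
env.movel(POST+[0,0,.173-DZ],R1,rate=.12); st('down')
effector.grasp(30); st('grip')
for n in ['side','top']:
    p,d=viewer.read_camera(n); save(n+'5.png',p); np.save(n+'5.npy',d)
    over(n,p,*((220,100,200,150) if n=='side' else (80,120,200,150)),3,[],n+'5o.png')
E
```

```text
open t 8.9 p [0.5137 0.1507 0.2   ] F [-0.63 -0.15 -0.62] M [-0.   -0.    0.03] w 0.092
down t 9.57 p [0.5107 0.1523 0.1374] F [-0.41  0.35  0.75] M [ 0.06  0.06 -0.04] w 0.0921
grip t 10.61 p [0.5105 0.1519 0.137 ] F [ 1.64 -0.59 -0.95] M [-0.   -0.17  0.26] w 0.024
```

View pics/side5o.png

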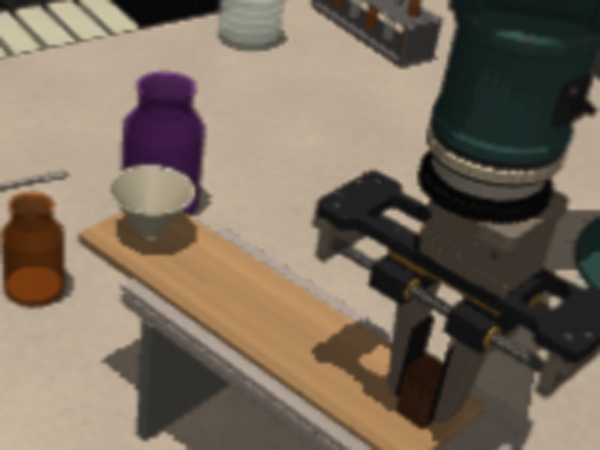

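Now it is gripped, width 24.0 mm. Before sliding I'll refine the stand axis and the bottle position from the stored depth, which costs no robot time.

```bash
python3 - <<'E'
from h import *
print(UX,POST)
for n in ['top','side']:
    d=np.load(n+'0.npy');uv,W=cloud(n,d,0,512,0,384)
    im=cv2.cvtColor(cv2.imread(f'pics/{n}0.png'),cv2.COLOR_BGR2RGB);rgb=im[uv[:,1],uv[:,0]].astype(int)
    k=(W[:,2]>.155)&(W[:,2]<.169)&(abs(W[:,0]-.55)<.15)&(abs(W[:,1]-.0)<.25)&(rgb[:,0]-rgb[:,2]>25)
    P=W[k]; r=cv2.minAreaRect(P[:,:2].astype(np.float32)); b=cv2.boxPoints(r)
    e=[b[1]-b[0],b[2]-b[1]]; e=max(e,key=np.linalg.norm); e/=np.linalg.norm(e); e*=-np.sign(e[1])
    print(n,k.sum(),r[0],np.round(r[1],4),'axis',e,'z',np.median(P[:,2]))
    # rails points z .153-.16 greyish
    # small bottle
    k=(np.hypot(W[:,0]-.623,W[:,1]+.27)<.045)&(W[:,2]>.02)
    P=W[k];print('bottle zmax',P[:,2].max())
    for lo,hi in [(.099,.112),(.03,.07)]:
        q=P[(P[:,2]>lo)&(P[:,2]<hi)]
        if len(q)>5:
            from scipy.optimize import least_squares
            f=least_squares(lambda a:np.hypot(q[:,0]-a[0],q[:,1]-a[1])-a[2],[.623,-.27,.02 if lo>.08 else .032],loss='soft_l1',f_scale=.001)
            print(lo,len(q),np.round(f.x,4),np.round(f.cost,6))
    # funnel
    k=(np.hypot(W[:,0]-.581,W[:,1]+.115)<.05)&(W[:,2]>.203)&(W[:,2]<.215)
    q=P=W[k][:,:2].astype(np.float32); print('funnel',len(q),cv2.minEnclosingCircle(q))
E
```

```text
[ 0.25170129 -0.96780497  0.        ] [0.51029318 0.15188051 0.        ]
top 5240 (0.5489708185195923, 0.012251794338226318) [0.0893 0.3389] axis [ 0.257519  -0.9662732] z 0.1619296496316454
bottle zmax 0.10772369162021378
0.099 125 [ 0.6241 -0.2677  0.0199] 9.3e-05
0.03 90 [ 0.6235 -0.267   0.0303] 1.7e-05
funnel 247 ((0.5824955701828003, -0.11281372606754303), 0.035648081451654434)
side 3852 (0.5424439907073975, 0.02312210202217102) [0.1173 0.3636] axis [ 0.25357023 -0.9673169 ] z 0.16156872860580723
bottle zmax 0.10734805716292206
0.099 71 [ 0.6241 -0.2669  0.0202] 4.6e-05
0.03 231 [ 0.6232 -0.2688  0.0316] 0.000116
funnel 110 ((0.5809968113899231, -0.11378706246614456), 0.03674083948135376)
```

View pics/top5o.png

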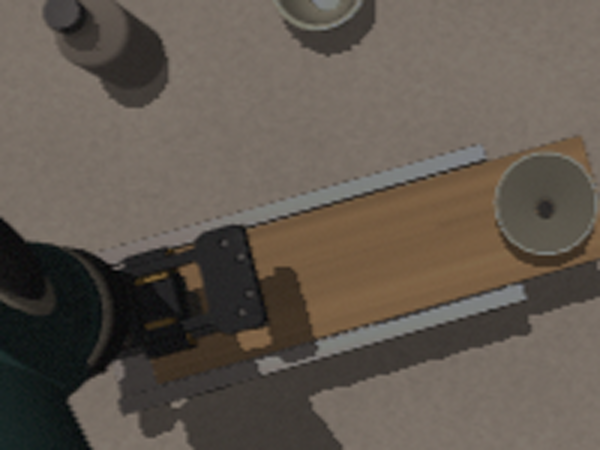

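```bash
python3 - <<'E'
from h import *
p0=np.array([.5105,.1519,.137]); a=np.array([.2575,-.9663,0]);a/=np.linalg.norm(a)
env.movel(p0-[0,0,.002],rate=.05); st('press2')
env.movel(p0-[0,0,.003]+.01*a,rate=.05); st('slide10')
env.movel(p0-[0,0,.003]+.06*a,rate=.05); st('slide60')
im,d=viewer.read_camera('side'); save('side6.png',im)
E
```

```text
press2 t 10.96 p [0.5106 0.1518 0.1369] F [-4.92 -4.65 16.42] M [-0.56  1.22  0.25] w 0.024
slide10 t 11.31 p [0.5138 0.1469 0.1369] F [-2.9   7.14 14.  ] M [ 0.87  0.91 -0.14] w 0.0236
slide60 t 12.46 p [0.5268 0.0995 0.1369] F [-2.28  9.53 14.82] M [ 1.37  0.88 -0.02] w 0.0237
```

View pics/side6.png

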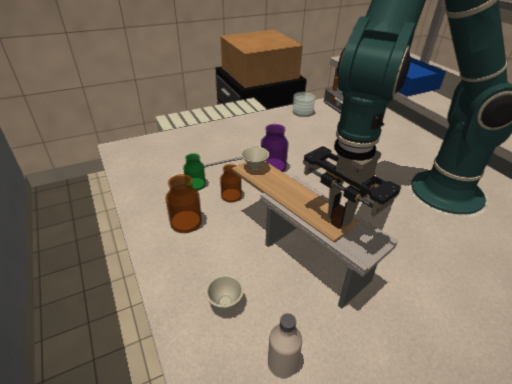

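The board follows flat: the funnel moved to (256,160) and everything else is unchanged. The arm lags about 5 mm under friction, so I'll continue and close the loop on the camera.

```bash
cat >> h.py <<'E'
def meas(tag):
    out=[]
    for n in ['top','side']:
        im,d=viewer.read_camera(n); save(f'{n}{tag}.png',im); uv,W=cloud(n,d,0,512,0,384)
        rgb=im[uv[:,1],uv[:,0]].astype(int)
        k=(abs(W[:,0]-.6)<.08)&(W[:,1]>-.33)&(W[:,1]<-.09)&(W[:,2]>.203)&(W[:,2]<.213)&((rgb.max(1)-rgb.min(1))<50)
        P=W[k][:,:2].astype(np.float32); (c,r)=cv2.minEnclosingCircle(P) if len(P)>20 else ((0,0),0)
        print(n,'funnel',np.round(c,4),round(r,4),len(P))
        k=(np.hypot(W[:,0]-c[0],W[:,1]-c[1])<.045)|(abs(W[:,2]-.162)>.004)
        k=(W[:,2]>.152)&(W[:,2]<.172)&(abs(W[:,0]-.57)<.15)&(abs(W[:,1]+.05)<.28)&(rgb[:,0]-rgb[:,2]>25)
        P=W[k];A=np.c_[P[:,:2],np.ones(len(P))]
        co=np.linalg.lstsq(A,P[:,2],rcond=None)[0]; r_=np.abs(A@co-P[:,2])<.003
        co=np.linalg.lstsq(A[r_],P[r_,2],rcond=None)[0]; print('  board tilt',np.round(co[:2],4),'z@c',round(float(co@[.575,-.05,1]),4))
        out.append(c)
    return np.mean(out,0)
E
python3 - <<'E'
from h import *
p0=np.array([.5105,.1519,.137]); a=np.array([.2575,-.9663,0]);a/=np.linalg.norm(a)
env.movel(p0-[0,0,.003]+.11*a,rate=.05); st('110')
env.movel(p0-[0,0,.003]+.158*a,rate=.05); s=st('158')
print('travel',(s['ee_pos']-p0)@a)
print(meas('7')-[.624,-.2675]); st()
E
```

```text
110 t 13.66 p [0.5396 0.0514 0.1369] F [-4.1   9.28 14.97] M [ 1.48  0.91 -0.01] w 0.0237
158 t 14.77 p [0.5519 0.0056 0.137 ] F [-4.09 11.06 15.69] M [1.86 1.24 0.02] w 0.0237
travel 0.15202546536577652
top funnel [ 0.6231 -0.2593] 0.036 233
  board tilt [-0.0004  0.0009] z@c 0.162
side funnel [ 0.6231 -0.2597] 0.0368 77
  board tilt [-0.0102 -0.008 ] z@c 0.1607
[-0.00088676  0.00796506]
 t 14.87 p [0.5519 0.0056 0.137 ] F [-4.92 10.91 16.82] M [ 1.83  1.15 -0.  ] w 0.0239
```

View pics/side7.png

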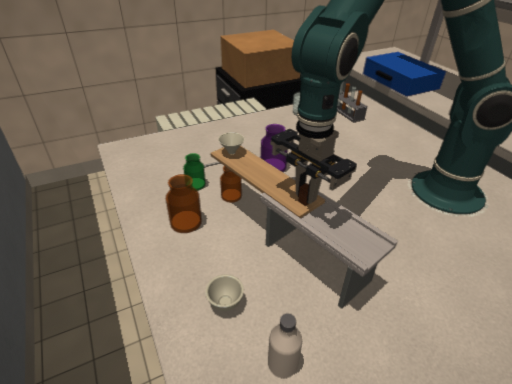

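View pics/top7.png

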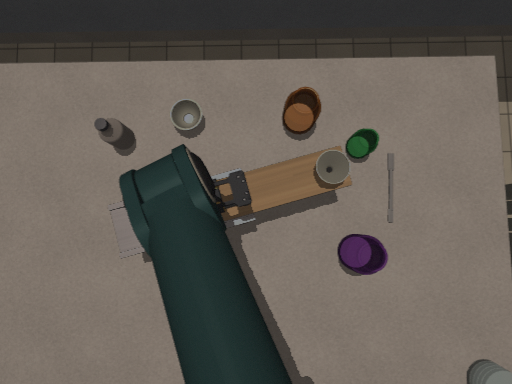

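The board is flat, with the funnel now at top (332,168) and side (232,145). It is 8 mm short, so I'll push the rest.

```bash
python3 - <<'E'
from h import *
p0=np.array([.5105,.1519,.137]); a=np.array([.2575,-.9663,0]);a/=np.linalg.norm(a)
env.movel(p0-[0,0,.003]+.1665*a,rate=.03); s=st('166')
print('travel',(s['ee_pos']-p0)@a)
env.pause(.5); s=st(); print('travel',(s['ee_pos']-p0)@a)
print(meas('8')-[.624,-.2675]); s=st()
for n in ['side','top']:
    for k in ['stem_tip','bottle_mouth','bottle']: print(n,k,[(np.round(r['at'],4).tolist(),round(r['score'],2)) for r in tip_of(n,k)[:5]])
im=cv2.cvtColor(cv2.imread('pics/side8.png'),cv2.COLOR_BGR2RGB)
B=np.array([.624,-.2675])
over('side',im,190,120,120,95,6,[(circ(B,.017,.105),(0,255,0)),(circ(B,.032,0),(255,0,255))],'side8o.png')
E
```

```text
166 t 15.3 p [ 0.5542 -0.0027  0.137 ] F [-4.88  9.86 17.25] M [1.87 1.28 0.11] w 0.024
travel 0.16062878922786866
 t 15.8 p [ 0.5542 -0.0027  0.137 ] F [-5.24 10.82 16.17] M [1.91 1.21 0.13] w 0.024
travel 0.1606681447853001
top funnel [ 0.6258 -0.268 ] 0.0357 232
  board tilt [-0.001   0.0018] z@c 0.1621
side funnel [ 0.624  -0.2677] 0.0366 84
  board tilt [-0.009  -0.0073] z@c 0.1605
[ 0.0009024  -0.00032514]
 t 15.9 p [ 0.5542 -0.0027  0.137 ] F [-3.81 10.73 16.8 ] M [1.9  1.28 0.04] w 0.024
side stem_tip [([0.6231, -0.269, 0.114], 0.93)]
side bottle_mouth [([0.7829, -0.2135, 0.1525], 0.89), ([0.437, -0.3551, 0.1497], 0.85), ([0.709, -0.3652, 0.1017], 0.79), ([0.6249, -0.2692, 0.1082], 0.77)]
side bottle [([0.6263, -0.2727, 0.0033], 0.94), ([0.7822, -0.2173, 0.0033], 0.79), ([0.7025, -0.3687, -0.0002], 0.72), ([0.432, -0.3511, 0.0039], 0.62)]
top stem_tip [([0.7342, 0.2471, 0.0002], 0.51)]
top bottle_mouth [([0.4322, -0.3488, 0.1514], 0.88), ([0.7842, -0.2188, 0.1473], 0.84), ([0.5885, -0.1408, 0.1482], 0.35)]
top bottle [([0.4327, -0.3517, -0.0011], 0.84), ([0.7042, -0.3708, -0.0031], 0.66), ([0.7843, -0.2184, 0.0021], 0.59)]
```

View pics/side8o.png

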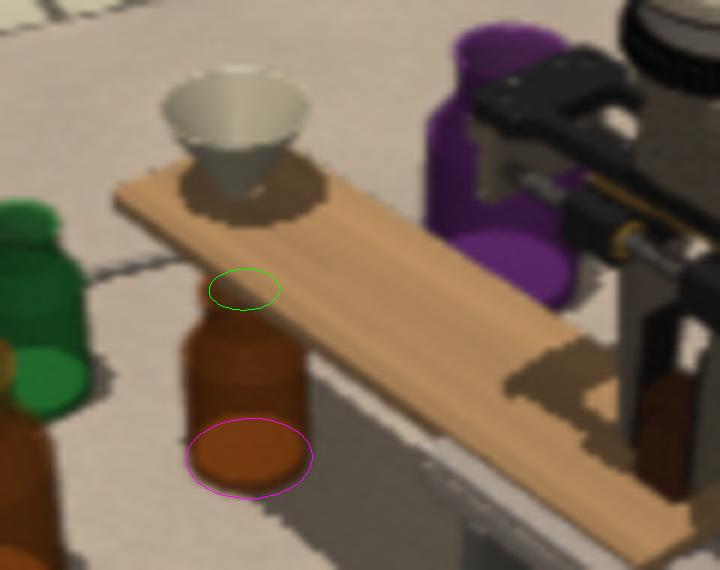

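The stem is over the mouth to within 1–3 mm on all measures, the bottle stands where it did, the board is flat and still, and the grip is holding. I'm handing in.

```bash
python3 - <<'E'
from h import *
st('pre'); print(workorder.finish_job())
E
```

```text
pre t 16.2 p [ 0.5542 -0.0027  0.1371] F [-3.47 11.29 16.39] M [1.88 1.24 0.06] w 0.0238
the job is handed in; nothing more can be done
None
```

I slid the board about 160 mm out along its stand and handed the job in at about t = 16 s. The funnel's stem is over the mouth of the small brown bottle, and the gripper is still holding the post and pressing down. The hand-in reports no verdict, so success is not confirmed.

**First grip missed:** the fingers closed on nothing. The pictures and depth showed the real fingertips about 36 mm further back than the reported TCP. I corrected for that, lowered the gripper and gripped the post at 24 mm opening with 30 N.

**Last checks:**
- **Stem position:** the funnel centre, which I took as the stem's position, is about 1 mm from the mouth by depth averaged over both cameras. The side camera's network put the stem within 2 mm of the mouth.
- **Board:** the top camera reads it level within about 0.002 rad with its upper face at 0.162 m. The arm's position did not change during a 0.5 s pause.
- **Grip:** the fingers are at 24 mm on the post, with about 16 N pressing down.
- **Bottle:** it stands where it started, to within the 4 mm or so the cameras can tell. The bystanders looked unmoved in the pictures.

**What disagreed or failed:**
- The side camera's plane fit read about 0.012 rad of tilt. It also included other brownish pixels, so I trust the top camera's reading.
- One side-camera network reading put the bottle's base about 5 mm from my value; its mouth reading and the depth fits agreed with mine.
- The top-camera networks did not find the stem or the bottle in the final view, because the board and funnel cover them.

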